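Hang the keyhole bin on the slotted board

TASK

Pick up the small grey sheet-steel bin and hang it on the stud of the slotted aluminium board: pass the round hole of its keyhole over the stud's head, then slide it down until the stud sits fully home at the end of the narrow slot, and let go so that it hangs upright. The stud was clamped in the slot by hand and its sideways place is not measured, so find it by feel, gently, without leaning hard on the board, and leave the other things lying around where they are.

Things in the scene. Friction and masses are not known exactly. Their poses are not given: they have to be found in the camera images.
- bin: Loose grey sheet-steel bin, 0.2-0.4 kg, upright on the bench. Origin: rear face of its back plate, bottom middle; x out of the back (to the board when hung), y left, z up. Plate 90 wide, 98 high, 4 thick (x -4..0 mm). Box in front of it 50 mm wide (y +-25), to x = -90 mm; 3 mm side walls, rim z = 50, front wall 38 high. Grip from above across the side walls, e.g. x = -52 mm, TCP near the rim.
- hole (a point): Centre of the round keyhole opening, 20 mm in diameter, on the plate's rear face (bin frame 0, 0, 62 mm, above the rim); axes as the bin's. From it a slot 11 mm wide runs up to its end at z = 88 mm.
- seat (a point): Point on the bin plate's rear face where the stud's axis lies when the bin is fully home, at the top of the narrow slot (bin frame 0, 0, 84 mm: 22 mm above the hole's centre); axes as the bin's.
- board: Fixed upright aluminium board, 240 mm wide, 144 high, flat front face with one level slot at z = 130 mm; the steel stud clamped in the slot belongs to it. Origin: front face, bottom middle; x into the board (roughly away from the robot), y left along it, z up. All rigid. Limit: bin and board (with stud) pressed together with at most 30 N.
- stud_line (a point): Middle of the slot on the board's face (board frame 0, 0, 130 mm), axes as the board's. The stud's axis runs along x at this height, anywhere up to 36 mm to either side along y: not measured, see or feel it. Shank 8 mm thick, head 16 mm with chamfered rim, underside 6 and front 11.5 mm off the face. A plate not over the head stops at 11.5 mm; with the hole over it (2 mm play) it reaches the face.
- masking_tape: Bystander: roll of masking tape lying flat, 100 mm across, 25 mm high; origin underside centre.
- tape_measure: Bystander: tape measure, 64x71x27 mm; origin underside centre.
- file_flat: Bystander: flat file with wooden handle, 270 mm long, lying flat; origin underside centre.
- marker: Bystander: marker pen, 135 mm long, lying flat; origin underside centre.

How it is judged:
By the outcome, as a careful person would: the job done as asked, in the order asked, and still so for the second after the job is handed in, with the robot touching nothing.
It also fails if it takes over 58 s, if anything falls off the work surface, if the arm or the gripper's body presses on something with over 40 N, if the wrist force passes 120 N, or if a joint passes its speed limit or range.

ROBOT

A 6-joint arm with a two-finger parallel gripper is mounted at the origin on a cart in front of the work surface, level with it; the furniture and walls round the work are solid. World frame = base frame: x ahead of the robot, y to its left, z up, the work surface at z = 0. Lengths are in mm, angles in rad, forces in N, time in s.
With the tool pointing down it reaches from about 325 to 900 mm from the base axis. Payload 3.5 kg.
Tool frame: the origin (TCP) lies between the finger pads, 19 mm behind the fingertips; this is the grasp point; z points along the fingers, y is the line along which they close (so a half turn about z gives the same grasp; the last joint's range is limited). The gripper opens to 85 mm and grips with 20 to 120 N. Pads are 22 mm wide; open, the fingers measure 114 mm over their backs; the gripper's body (76 mm by 85 mm) begins 54 mm behind the grasp point. The pads swing forward as they close: fully open they stand 13 mm farther back than shut.
Start: joints at [-1.448, 0.276, -0.026, 1.268, 0, 1.467], TCP at [139.917, -609.135, 250.013] pointing down, gripper open.
Joint ranges: [-3.12, 3.12], [-0.85, 1.88], [-1.08, 1.24], [-1.95, 2.15], [-1.57, 1.53], [-3.14, 3.14]. Speed limits (rad/s): [2.57, 2.57, 3.14, 3.14, 3.14, 3.14].

INTERFACE

Orientations are given as a unit quaternion [w, x, y, z].
In Python, from cell import robot, optics, order gives the robot as it stands.
- The arm moves only by the tool play_rows, never from a script. Its argument "series" is a list of rows, each an object of numbers: "claw": the opening, from 0 (shut) to 1 (fully open); "tx", "ty", "tz": the shift along the tool's x, y, z in cm; "rx", "ry", "rz": the turn, a rotation vector about the tool's x, y, z in rad. In form: [{"claw": .., "tx": .., "ty": .., "tz": .., "rx": .., "ry": .., "rz": ..}, ...]. A call has 1 to 20 rows; each row is the pose to reach, as a shift and turn from the pose commanded when the call began, along the tool's axes at that moment; what a row does not reach only later rows make up. A row lasts 1/10 s, in which the tool goes at most 50 mm and 8.59 degrees, less where a joint would pass 70% of its speed; a pose out of reach is approached as far as the arm can. A call with a gripper value outside its range is refused whole. The fingers move at their own pace and stop on an object; the grip force is fixed at half the most. Time passes only in rows, so rows that repeat a pose let the fingers close. It gives the time, the measured TCP pose, the force, the opening and the grip force at its end, in the units of the state.
- robot.get_state(): the state, without advancing time (a new reading comes with each control period).
- optics.snapshot(name): name is "side" or "top"; returns (picture, depth): 400x640x3 uint8, blue, green, red; 400x640 float32, mm along the optical axis (not along the pixel's ray), 0 where there is no reading.
- optics.get_calibration(name): a dict with "mtx" (3x3 intrinsics, pixels), "rvec" (rotation vector, rad) and "tvec" (3), from world to camera coordinates, as OpenCV has them. Camera axes: x right, y down, z forward; pixel columns grow to the right and rows downward; lengths in mm; the calibration is good to about 2 mm. A picture is of the moment at which its call begins. get_calibration takes no time and is no camera call.
- order.finish_job(): hands the job in; it is judged then, once.
The state is a dict: "time": time; "joints": joint angles; "dq": joint speeds; "tau": joint torques, N m; "tool_pos": TCP position; "ee_rot": TCP orientation; "wrist_force": force on the tool from outside, world axes, zero at the start; "ft_torque": the same for the moment, N m; "finger_gap": finger opening in mm; "grasp_force": force on a finger pad.
Only numpy, scipy, OpenCV 4.12 (cv2) and the standard library are available. Lean on these libraries where they do the work, as an engineer would, in place of code of your own. Each camera call takes 0.05 s, during which the arm holds its last target. There are 200 camera calls.

## Working session

There is one attempt and no reset: what is moved stays moved. The work goes in short steps, Python scripts to look and compute and a tool call to move; the robot and the scene stay as the last step left them, time stands still between calls to the robot, and variables do not carry over. Pictures are saved under pics/ and viewed, at most 10 in all, crops included, and the job is handed in when it is done.

Besides the shell and the picture viewer there is one more tool, called after "Call:" as name([rows], argument=value, ...), one row to a line, values as JSON. play_rows: Moves the arm, as the interface text tells. Its arguments: {"type":"object","properties":{"series":{"type":"array","items":{"type":"object","properties":{"claw":{"type":"number"},"tx":{"type":"number"},"ty":{"type":"number"},"tz":{"type":"number"},"rx":{"type":"number"},"ry":{"type":"number"},"rz":{"type":"number"}}}}},"required":["series"]}

```bash
mkdir -p pics
cat > h.py <<'E'
import numpy as np, cv2
from cell import robot, optics, order
def cam(n):
    c=optics.get_calibration(n); R=cv2.Rodrigues(np.array(c["rvec"],float))[0]
    return np.array(c["mtx"],float),R,np.array(c["tvec"],float).ravel()
def cloud(n,d):
    K,R,t=cam(n); v,u=np.mgrid[0:400,0:640]
    p=np.stack([(u-K[0,2])/K[0,0]*d,(v-K[1,2])/K[1,1]*d,d],-1)
    return (p-t)@R
def plane(n,px,z):
    K,R,t=cam(n); r=np.linalg.inv(K)@np.c_[np.array(px,float),np.ones(len(px))].T
    r=(R.T@r).T; o=-R.T@t
    return o+r*((z-o[2])/r[:,2])[:,None]
def proj(n,P):
    K,R,t=cam(n); return cv2.projectPoints(np.array(P,float).reshape(-1,1,3),cv2.Rodrigues(R)[0],t,K,None)[0][:,0]
E
python3 - <<'E'
from h import *
for n in("side","top"):
    p,d=optics.snapshot(n); cv2.imwrite(f"pics/{n}0.png",p); np.save(n+"0.npy",d)
    K,R,t=cam(n); print(n,-R.T@t,R[2],K[0,0])
print(robot.get_state())
E
```

```text
side [ 404.56757513 1150.01017755  647.29303813] [ 0.08477995 -0.88583594 -0.45618752] 470.52790048668214
top [403.57206259 118.47804963 988.23539675] [ 0.12513761  0.01351183 -0.99204738] 407.1689276752917
{'time': 0.1, 'joints': array([-1.44838093e+00,  2.77038817e-01, -2.77734288e-02,  1.26799115e+00,
        2.17430183e-05,  1.46740206e+00]), 'dq': array([ 0.00184957, -0.00141977,  0.00359162,  0.00102421,  0.00197298,
        0.00116613]), 'tau': array([ 7.89559999e-04, -4.46707606e+01,  2.96129179e+01,  8.49646982e-03,
       -8.63034052e-05,  7.62330444e-06]), 'tool_pos': array([ 139.85095454, -608.45578886,  248.96873819]), 'ee_rot': array([-1.00359106e-03,  9.93632518e-01,  1.12665042e-01,  1.32698682e-06]), 'wrist_force': array([ 0.45972486,  0.24452613, -0.48640066]), 'ft_torque': array([ 0.00188474, -0.01202259,  0.01458802]), 'grasp_force': 0.0, 'finger_gap': 85.62691699644739}
```

View pics/side0.png

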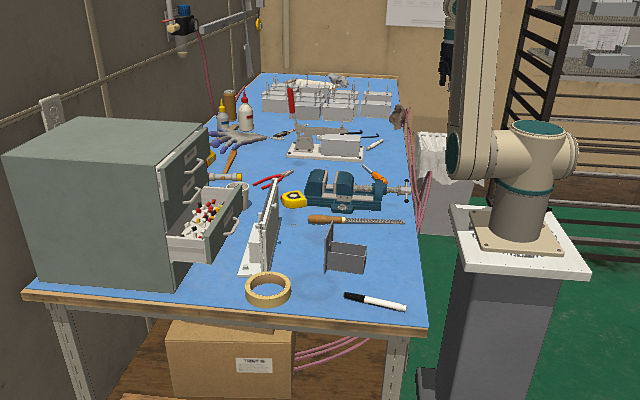

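View pics/top0.png

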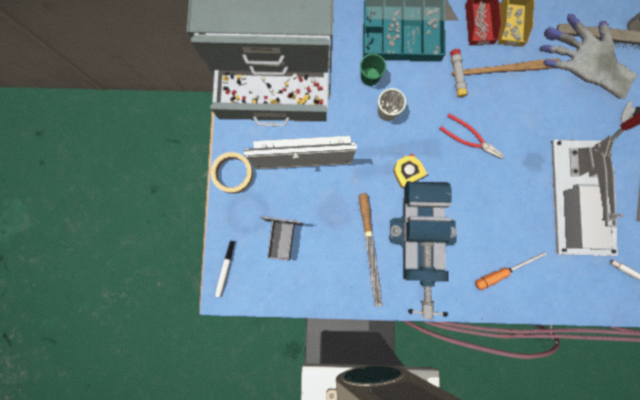

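The side view shows the bin at about (345,250), board at (262,230). In the top view the bin is at (283,238), the board spans (245–355, 140–165), with the stud apparently near (296,157).

Run:
```python
from h import *
p=cv2.imread("pics/top0.png"); P=cloud("top",np.load("top0.npy"))
def reg(x0,x1,y0,y1): return P[y0:y1,x0:x1].reshape(-1,3)
b=reg(255,325,205,270)
def line(q):
    vx,vy,x,y=cv2.fitLine(q[:,:2].astype(np.float32),cv2.DIST_HUBER,0,.01,.01).ravel()
    a=np.arctan2(vy,vx); s=(q[:,:2]-[x,y])@[vx,vy]; m=(np.percentile(s,1)+np.percentile(s,99))/2
    return a,(x+m*vx,y+m*vy),np.percentile(s,[1,99])
pl=b[b[:,2]>75]; print("plate",len(pl),line(pl),np.median(pl[:,2]))
bx=b[(b[:,2]>8)&(b[:,2]<60)]; print("box",cv2.minAreaRect(bx[:,:2].astype(np.float32)))
B=reg(235,365,130,172); q=B[(B[:,2]>138)&(B[:,2]<150)]
print("board top",len(q),cv2.minAreaRect(q[:,:2].astype(np.float32)),line(q),np.median(q[:,2]))
s=B[(B[:,2]>115)&(B[:,2]<139)]; print(s[np.argsort(s[:,0])][:12].round())
# side cloud of board
S=cloud("side",np.load("side0.npy"))[170:280,230:300].reshape(-1,3)
s=S[(S[:,2]>115)&(S[:,2]<145)]; print(len(s)); print(s[np.argsort(s[:,0])][:12].round())
top=cv2.resize(p[125:275,205:375],None,fx=4.5,fy=4,interpolation=cv2.INTER_CUBIC)
cv2.imwrite("pics/c1.png",top)
g=cv2.imread("pics/side0.png"); cv2.imwrite("pics/c2.png",cv2.resize(g[170:300,225:385],None,fx=4.6,fy=4.6,interpolation=cv2.INTER_CUBIC))
```

```text
plate 121 (np.float32(1.419113), (np.float64(474.43200452434587), np.float64(183.57181939398282)), array([-106.19305889,   43.91388243])) 97.36769046185694
box ((436.1694641113281, 219.29464721679688), (89.21658325195312, 88.92210388183594), 84.6646957397461)
board top 782 ((623.7807006835938, 174.1446990966797), (24.13164520263672, 240.09352111816406), 4.766742706298828) (np.float32(-1.4867842), (np.float64(627.5573210921266), np.float64(174.28362898744)), array([-117.25468206,  117.55748006])) 143.94402024094438
[[609. 187. 128.]
 [609. 185. 127.]
 [609. 183. 127.]
 [609. 185. 135.]
 [610. 187. 135.]
 [610. 181. 136.]
 [610. 181. 126.]
 [610. 183. 135.]
 [610. 178. 135.]
 [610. 189. 133.]
 [611. 291. 118.]
 [611. 180. 138.]]
676
[[612. 186. 127.]
 [612. 186. 125.]
 [612. 184. 132.]
 [612. 183. 129.]
 [612. 183. 134.]
 [612. 181. 135.]
 [613. 190. 134.]
 [613. 190. 129.]
 [613. 187. 138.]
 [614. 188. 126.]
 [614. 187. 130.]
 [614. 293. 120.]]
```

View pics/c1.png

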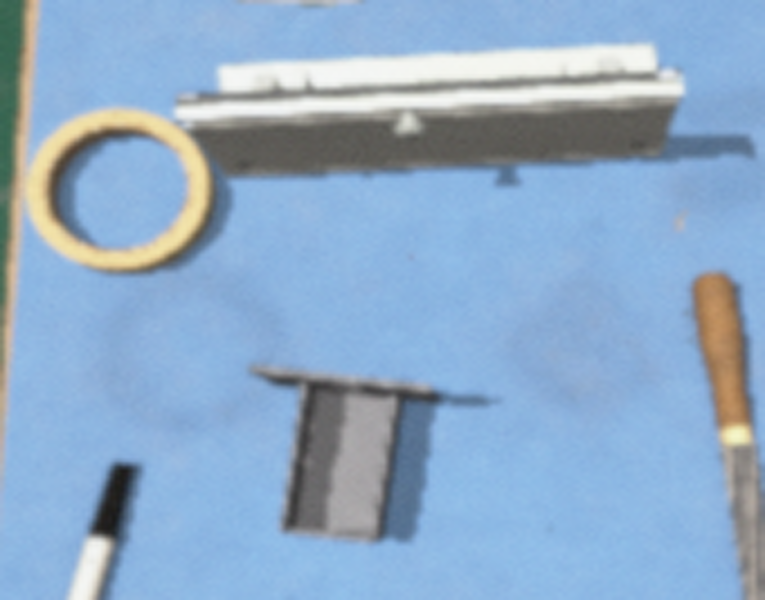

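View pics/c2.png

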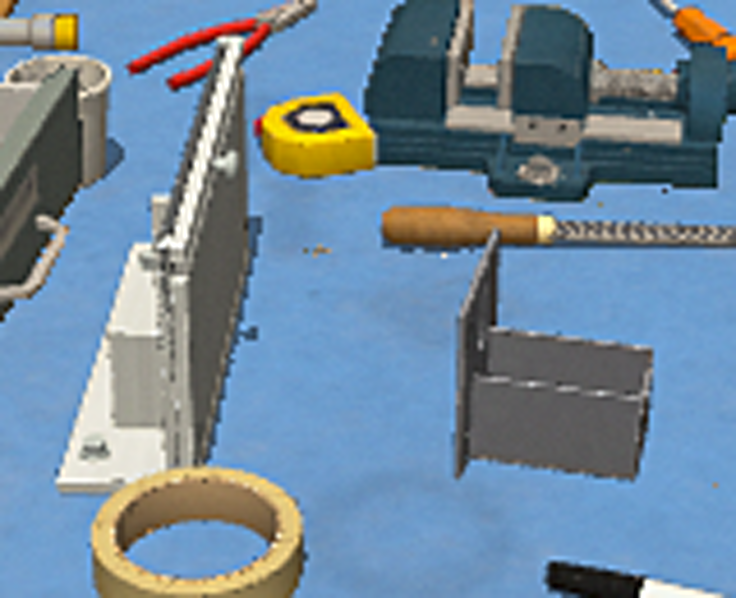

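```bash
cat >> h.py <<'E'
from scipy.spatial.transform import Rotation as Ro
def rot(q): return Ro.from_quat([q[1],q[2],q[3],q[0]])
def down(yaw): return Ro.from_matrix(np.array([[np.cos(yaw),np.sin(yaw),0],[np.sin(yaw),-np.cos(yaw),0],[0,0,-1]]))
def rel(p0,R0,p,R): # commanded start -> row
    return (R0.inv().apply(np.array(p)-p0)/10).round(3),(R0.inv()*R).as_rotvec().round(3)
E
python3 - <<'E'
from h import *
c=lambda x,y:(205+x/4.5-.4,125+y/4-.4)
a=plane("top",[c(250,368),c(435,392)],98); print("plate ends",a.round(1),np.degrees(np.arctan2(*(a[1]-a[0])[:2])))
r=plane("top",[c(303,383),c(287,530),c(400,393),c(380,535)],50); print("rim",r.round(1))
d=np.load("top0.npy"); P=cloud("top",d)[212:265,257:310].reshape(-1,3)
q=P[(P[:,2]>85)&(P[:,2]<105)]; print(len(q),q[np.argsort(q[:,1])][::4].round())
f=P[(P[:,2]>-10)&(P[:,2]<12)]; 
w=P[(P[:,2]>45)&(P[:,2]<54)]; print("rim pts",len(w),w.round()[::3])
# board face
for n,sl in(("top",(slice(140,172),slice(240,360))),("side",(slice(170,280),slice(230,300)))):
    Q=cloud(n,np.load(n+"0.npy"))[sl].reshape(-1,3)
    n_=np.array([.9965,.084]); t=np.array([-.084,.9965])
    X=(Q[:,:2]-[620,174])@n_; Y=(Q[:,:2]-[620,174])@t
    m=(Q[:,2]>20)&(Q[:,2]<115)&(abs(Y)<110)&(abs(X)<12); A=np.c_[Y,Q[:,2],np.ones(len(Y))][m]; x=X[m]
    for _ in range(5):
        s=np.linalg.lstsq(A,x,rcond=None)[0]; e=abs(A@s-x); k=e<max(2,np.median(e)*2); A,x=A[k],x[k]
    print(n,"face X=aY+bZ+c",s.round(4),len(x),"at z130",s[1]*130+s[2])
    k=(abs(Q[:,2]-130)<9)&(abs(Y)<50)&(X<s[0]*Y+s[1]*Q[:,2]+s[2]-7); print("stud",k.sum(),np.c_[X,Y,Q[:,2]][k].mean(0),np.c_[X,Y,Q[:,2]][k].min(0),np.c_[X,Y,Q[:,2]][k].max(0))
E
```

```text
plate ends [[484.9 259.8  98. ]
 [474.1 169.   98. ]] -173.2080183271359
rim [[481.3 239.7  50. ]
 [396.9 244.3  50. ]
 [476.9 189.6  50. ]
 [395.3 196.9  50. ]]
93 [[478. 172.  96.]
 [478. 174.  97.]
 [475. 179.  94.]
 [477. 183.  97.]
 [477. 187. 102.]
 [479. 190.  97.]
 [476. 193.  86.]
 [479. 196.  96.]
 [477. 201.  96.]
 [479. 205.  95.]
 [477. 208.  90.]
 [481. 211.  99.]
 [479. 216.  99.]
 [479. 220.  97.]
 [481. 225.  99.]
 [483. 227.  99.]
 [483. 232.  96.]
 [481. 236.  95.]
 [483. 241.  96.]
 [481. 243.  90.]
 [482. 247.  97.]
 [484. 251. 100.]
 [484. 255.  99.]
 [484. 260.  98.]]
rim pts 128 [[482. 256.  48.]
 [480. 239.  50.]
 [480. 232.  52.]
 [480. 218.  54.]
 [478. 240.  49.]
 [478. 211.  52.]
 [477. 198.  47.]
 [474. 193.  51.]
 [474. 177.  52.]
 [472. 191.  46.]
 [470. 193.  48.]
 [467. 192.  53.]
 [461. 241.  49.]
 [463. 193.  48.]
 [460. 193.  50.]
 [458. 193.  49.]
 [456. 193.  47.]
 [453. 195.  50.]
 [451. 194.  52.]
 [449. 194.  49.]
 [446. 194.  50.]
 [444. 194.  50.]
 [442. 194.  50.]
 [440. 194.  49.]
 [437. 196.  52.]
 [435. 196.  50.]
 [433. 196.  49.]
 [427. 245.  47.]
 [424. 244.  50.]
 [422. 244.  52.]
 [420. 246.  50.]
 [421. 196.  46.]
 [419. 198.  53.]
 [417. 198.  49.]
 [414. 198.  47.]
 [408. 246.  49.]
 [406. 245.  51.]
 [404. 246.  48.]
 [402. 248.  48.]
 [403. 198.  46.]
 [397. 247.  52.]
 [396. 199.  52.]
 [391. 201.  51.]]
top face X=aY+bZ+c [1.2000e-03 1.5000e-03 1.4786e+00] 909 at z130 1.67856996577656
stud 21 [ -8.23039423   9.36722704 133.67852671] [ -9.87447994   2.98674481 126.05264538] [ -5.39347873  16.08514927 138.05213697]
side face X=aY+bZ+c [1.2000e-03 3.0000e-04 4.1282e+00] 411 at z130 4.172312730801281
stud 16 [ -5.48887564  12.99395753 130.89509783] [ -7.40396868   7.53568188 124.85189918] [ -2.93719928  16.90216213 138.4473736 ]
```

Call:
play_rows([
  {"claw": 1,"tx": 24.8,"ty": -22.9,"rz": -1.0},
  {"claw": 1,"tx": 24.8,"ty": -22.9,"rz": -1.0},
  {"claw": 1,"tx": 24.8,"ty": -22.9,"rz": -1.0},
  {"claw": 1,"tx": 24.8,"ty": -22.9,"rz": -1.0},
  {"claw": 1,"tx": 24.8,"ty": -22.9,"rz": -1.0},
  {"claw": 1,"tx": 24.8,"ty": -22.9,"rz": -1.0},
  {"claw": 1,"tx": 24.8,"ty": -22.9,"rz": -1.0},
  {"claw": 1,"tx": 41.35,"ty": -50.9,"rz": -2.0},
  {"claw": 1,"tx": 41.35,"ty": -50.9,"rz": -2.0},
  {"claw": 1,"tx": 41.35,"ty": -50.9,"rz": -2.0},
  {"claw": 1,"tx": 41.35,"ty": -50.9,"rz": -2.0},
  {"claw": 1,"tx": 41.35,"ty": -50.9,"rz": -2.0},
  {"claw": 1,"tx": 41.35,"ty": -50.9,"rz": -2.0},
  {"claw": 1,"tx": 41.35,"ty": -50.9,"rz": -2.0},
  {"claw": 1,"tx": 46.73,"ty": -74.28,"tz": 10,"rz": -2.824},
  {"claw": 1,"tx": 46.73,"ty": -74.28,"tz": 10,"rz": -2.824},
  {"claw": 1,"tx": 46.73,"ty": -74.28,"tz": 10,"rz": -2.824},
  {"claw": 1,"tx": 46.73,"ty": -74.28,"tz": 10,"rz": -2.824},
  {"claw": 1,"tx": 46.73,"ty": -74.28,"tz": 10,"rz": -2.824},
  {"claw": 1,"tx": 46.73,"ty": -74.28,"tz": 10,"rz": -2.824},
])

```text
invalid input at $.series[0]: expected keys claw, tx, ty, tz, rx, ry, rz
```

Call:
play_rows([
  {"claw": 1,"tx": 24.8,"ty": -22.9,"tz": 0,"rx": 0,"ry": 0,"rz": -1.0},
  {"claw": 1,"tx": 24.8,"ty": -22.9,"tz": 0,"rx": 0,"ry": 0,"rz": -1.0},
  {"claw": 1,"tx": 24.8,"ty": -22.9,"tz": 0,"rx": 0,"ry": 0,"rz": -1.0},
  {"claw": 1,"tx": 24.8,"ty": -22.9,"tz": 0,"rx": 0,"ry": 0,"rz": -1.0},
  {"claw": 1,"tx": 24.8,"ty": -22.9,"tz": 0,"rx": 0,"ry": 0,"rz": -1.0},
  {"claw": 1,"tx": 24.8,"ty": -22.9,"tz": 0,"rx": 0,"ry": 0,"rz": -1.0},
  {"claw": 1,"tx": 24.8,"ty": -22.9,"tz": 0,"rx": 0,"ry": 0,"rz": -1.0},
  {"claw": 1,"tx": 41.35,"ty": -50.9,"tz": 0,"rx": 0,"ry": 0,"rz": -2.0},
  {"claw": 1,"tx": 41.35,"ty": -50.9,"tz": 0,"rx": 0,"ry": 0,"rz": -2.0},
  {"claw": 1,"tx": 41.35,"ty": -50.9,"tz": 0,"rx": 0,"ry": 0,"rz": -2.0},
  {"claw": 1,"tx": 41.35,"ty": -50.9,"tz": 0,"rx": 0,"ry": 0,"rz": -2.0},
  {"claw": 1,"tx": 41.35,"ty": -50.9,"tz": 0,"rx": 0,"ry": 0,"rz": -2.0},
  {"claw": 1,"tx": 41.35,"ty": -50.9,"tz": 0,"rx": 0,"ry": 0,"rz": -2.0},
  {"claw": 1,"tx": 41.35,"ty": -50.9,"tz": 0,"rx": 0,"ry": 0,"rz": -2.0},
  {"claw": 1,"tx": 46.73,"ty": -74.28,"tz": 10,"rx": 0,"ry": 0,"rz": -2.824},
  {"claw": 1,"tx": 46.73,"ty": -74.28,"tz": 10,"rx": 0,"ry": 0,"rz": -2.824},
  {"claw": 1,"tx": 46.73,"ty": -74.28,"tz": 10,"rx": 0,"ry": 0,"rz": -2.824},
  {"claw": 1,"tx": 46.73,"ty": -74.28,"tz": 10,"rx": 0,"ry": 0,"rz": -2.824},
  {"claw": 1,"tx": 46.73,"ty": -74.28,"tz": 10,"rx": 0,"ry": 0,"rz": -2.824},
  {"claw": 1,"tx": 46.73,"ty": -74.28,"tz": 10,"rx": 0,"ry": 0,"rz": -2.824},
])

```text
time: 2.1
tool_pos: [426.8, 222.7, 147.4]
ee_rot: [-0.002, 0.041, 0.999, -0.0]
wrist_force: [1.0, -0.4, 0.1]
finger_gap: 85.8
grasp_force: 0.0
```

Run:
```python
from h import *
p,d=optics.snapshot("top"); s,e=optics.snapshot("side")
st=robot.get_state(); print(st["tool_pos"],st["ee_rot"],st["joints"])
a=cv2.resize(p[180:280,230:350],None,fx=3.3,fy=4); b=cv2.resize(s[130:290,270:400],None,fx=3,fy=2.5)
cv2.imwrite("pics/m1.png",np.hstack([a,b]))
```

```text
[427.59966417 220.69265955 148.5005394 ] [-1.47238372e-03  4.41822941e-02  9.99022240e-01 -5.66910038e-04] [ 3.41980007e-01  1.04617836e-01 -4.63898836e-01  1.00543461e+00
  5.88241858e-05  4.30373387e-01]
```

View pics/m1.png

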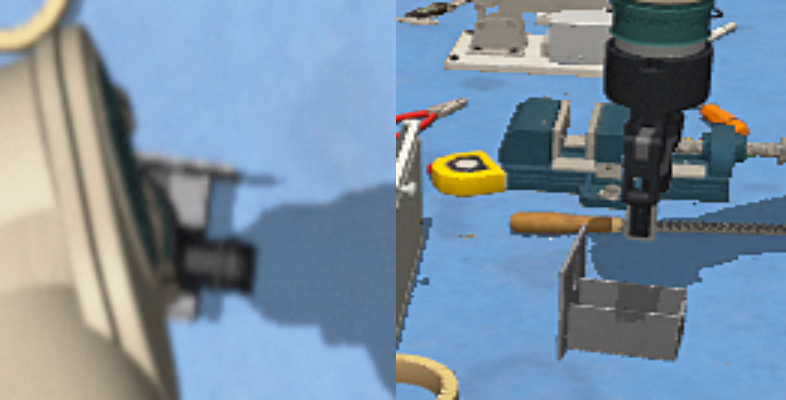

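Call:
play_rows([
  {"claw": 1,"tx": 0,"ty": 0,"tz": 5,"rx": 0,"ry": 0,"rz": 0},
  {"claw": 1,"tx": 0,"ty": 0,"tz": 8,"rx": 0,"ry": 0,"rz": 0},
  {"claw": 1,"tx": 0,"ty": 0,"tz": 10.2,"rx": 0,"ry": 0,"rz": 0},
  {"claw": 1,"tx": 0,"ty": 0,"tz": 10.2,"rx": 0,"ry": 0,"rz": 0},
  {"claw": 0.5,"tx": 0,"ty": 0,"tz": 10.2,"rx": 0,"ry": 0,"rz": 0},
  {"claw": 0.4,"tx": 0,"ty": 0,"tz": 10.2,"rx": 0,"ry": 0,"rz": 0},
  {"claw": 0.3,"tx": 0,"ty": 0,"tz": 10.2,"rx": 0,"ry": 0,"rz": 0},
  {"claw": 0.3,"tx": 0,"ty": 0,"tz": 10.2,"rx": 0,"ry": 0,"rz": 0},
  {"claw": 0.3,"tx": 0,"ty": 0,"tz": 10.2,"rx": 0,"ry": 0,"rz": 0},
  {"claw": 0.3,"tx": 0,"ty": 0,"tz": 10.2,"rx": 0,"ry": 0,"rz": 0},
])

```text
time: 3.2
tool_pos: [431.0, 219.7, 50.1]
ee_rot: [0.002, 0.046, 0.999, 0.0]
wrist_force: [-0.4, -2.0, 6.6]
finger_gap: 48.5
grasp_force: 64.4
```

Call:
play_rows([
  {"claw": 0,"tx": 0,"ty": 0,"tz": -1,"rx": 0,"ry": 0,"rz": 0},
  {"claw": 0,"tx": 0,"ty": 0,"tz": -3,"rx": 0,"ry": 0,"rz": 0},
  {"claw": 0,"tx": 0,"ty": 0,"tz": -6.8,"rx": 0,"ry": 0,"rz": -0.05},
  {"claw": 0,"tx": -3,"ty": -1,"tz": -6.8,"rx": 0,"ry": 0,"rz": -0.12},
  {"claw": 0,"tx": -6.5,"ty": -2,"tz": -6.8,"rx": 0,"ry": 0,"rz": -0.175},
  {"claw": 0,"tx": -9.5,"ty": -2.8,"tz": -6.8,"rx": 0,"ry": 0,"rz": -0.175},
  {"claw": 0,"tx": -11.46,"ty": -3.09,"tz": -6.8,"rx": 0,"ry": 0,"rz": -0.175},
  {"claw": 0,"tx": -11.46,"ty": -3.09,"tz": -6.8,"rx": 0,"ry": 0,"rz": -0.175},
  {"claw": 0,"tx": -11.46,"ty": -3.09,"tz": -6.8,"rx": 0,"ry": 0,"rz": -0.175},
])

```text
time: 4.1
tool_pos: [539.7, 178.0, 115.9]
ee_rot: [-0.001, -0.041, 0.999, 0.0]
wrist_force: [0.1, 0.6, -2.4]
finger_gap: 48.9
grasp_force: 63.2
```

Run:
```python
from h import *
p,d=optics.snapshot("top"); s,e=optics.snapshot("side"); np.save("e1.npy",e); np.save("d1.npy",d); cv2.imwrite("pics/s1full.png",s)
st=robot.get_state(); print(st["tool_pos"],st["ee_rot"],st["wrist_force"],st["finger_gap"])
q=st["ee_rot"]; R=rot(q); print(R.as_matrix().round(4))
a=cv2.resize(p[130:250,230:350],None,fx=3.2,fy=4); b=cv2.resize(s[160:280,230:330],None,fx=4,fy=4)
cv2.imwrite("pics/m2.png",np.hstack([a,b]))
```

```text
[538.66825934 178.23929984 115.63434003] [-1.16833141e-03 -4.18464823e-02  9.99123368e-01 -4.86865225e-05] [-0.45874772  0.25784217 -3.84244107] 48.743628384916626
[[-9.965e-01 -8.360e-02 -2.300e-03]
 [-8.360e-02  9.965e-01 -2.000e-04]
 [ 2.300e-03  0.000e+00 -1.000e+00]]
```

View pics/m2.png

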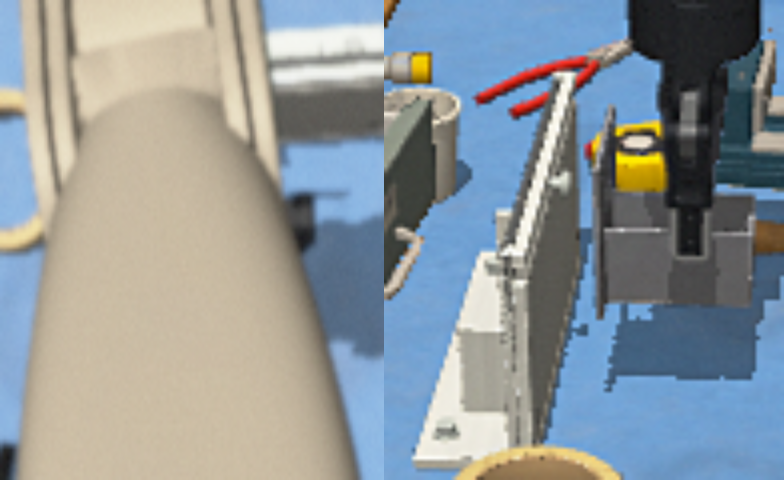

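Bin is held upright before the board, stud head visible at crop (560,181); plate top corner at (605,110).

Run:
```python
from h import *
S=cloud("side",np.load("e1.npy"))[160:260,255:330].reshape(-1,3)
n=np.array([.9966,.083]); t=np.array([-.083,.9966]); o=np.array([622,185])
X=(S[:,:2]-o)@n; Y=(S[:,:2]-o)@t; Z=S[:,2]
def st(k,l): 
    q=np.c_[X,Y,Z][k]; print(l,len(q),np.percentile(q,[2,50,98],axis=0).round(1).tolist() if len(q) else "")
st((X<-38)&(X>-130)&(Z>70)&(Z<105)&(abs(Y-24)<9),"box wall")
m=(X<-20)&(X>-42)&(Z>62)&(Z<172)&(Y>10)&(Y<60); st(m,"plate")
st(m&(Z>90)&(Z<160),"plate mid"); st(m&(Z>110),"plate hi"); st(m&(Z<90),"plate low")
st((X>-13.5)&(X<-7)&(abs(Z-130)<9)&(abs(Y)<15),"head")
st((abs(X)<5)&(Z>30)&(Z<110)&(abs(Y)<110),"face")
```

```text
box wall 423 [[-117.9, 22.0, 70.9], [-78.0, 25.5, 86.5], [-39.1, 30.4, 103.9]]
plate 197 [[-40.6, 12.2, 67.3], [-32.6, 29.2, 108.7], [-28.9, 47.3, 162.8]]
plate mid 126 [[-40.7, 10.7, 90.9], [-32.4, 34.0, 115.0], [-28.9, 47.4, 158.5]]
plate hi 95 [[-40.6, 10.6, 110.6], [-31.7, 36.4, 133.2], [-28.8, 47.4, 163.5]]
plate low 56 [[-40.4, 22.4, 65.7], [-34.2, 26.6, 77.2], [-30.3, 47.2, 88.7]]
head 12 [[-10.6, -4.1, 123.8], [-9.1, 2.0, 130.9], [-7.7, 4.7, 137.6]]
face 377 [[0.7, -106.4, 32.5], [1.3, 26.0, 71.2], [3.8, 108.3, 108.8]]
```

Call:
play_rows([
  {"claw": 0,"tx": -1.0,"ty": 0,"tz": 0,"rx": 0,"ry": 0,"rz": 0},
  {"claw": 0,"tx": -1.5,"ty": 0,"tz": 0,"rx": 0,"ry": 0,"rz": 0},
  {"claw": 0,"tx": -1.7,"ty": 0,"tz": 0,"rx": 0,"ry": 0,"rz": 0},
  {"claw": 0,"tx": -1.7,"ty": 0,"tz": 0,"rx": 0,"ry": 0,"rz": 0},
])

```text
time: 4.6
tool_pos: [557.7, 179.7, 116.1]
ee_rot: [0.0, -0.042, 0.999, 0.0]
wrist_force: [0.0, -0.2, -2.9]
finger_gap: 48.7
grasp_force: 63.2
```

Call:
play_rows([
  {"claw": 0,"tx": -0.1,"ty": 0,"tz": 0,"rx": 0,"ry": 0,"rz": 0},
  {"claw": 0,"tx": -0.2,"ty": 0,"tz": 0,"rx": 0,"ry": 0,"rz": 0},
  {"claw": 0,"tx": -0.2,"ty": 0,"tz": 0,"rx": 0,"ry": 0,"rz": 0},
])

```text
time: 4.9
tool_pos: [558.7, 179.6, 115.8]
ee_rot: [-0.001, -0.042, 0.999, -0.0]
wrist_force: [-1.9, -0.7, -2.8]
finger_gap: 48.6
grasp_force: 63.2
```

Call:
play_rows([
  {"claw": 0,"tx": -0.1,"ty": 0,"tz": 0,"rx": 0,"ry": 0,"rz": 0},
  {"claw": 0,"tx": -0.2,"ty": 0,"tz": 0,"rx": 0,"ry": 0,"rz": 0},
  {"claw": 0,"tx": -0.2,"ty": 0,"tz": 0,"rx": 0,"ry": 0,"rz": 0},
])

```text
time: 5.2
tool_pos: [559.5, 179.5, 115.5]
ee_rot: [-0.002, -0.041, 0.999, -0.0]
wrist_force: [-5.8, -1.4, -1.4]
finger_gap: 48.4
grasp_force: 63.5
```

Call:
play_rows([
  {"claw": 0,"tx": 0,"ty": -0.1,"tz": 0,"rx": 0,"ry": 0,"rz": 0},
  {"claw": 0,"tx": 0,"ty": -0.2,"tz": 0,"rx": 0,"ry": 0,"rz": 0},
  {"claw": 0,"tx": 0,"ty": -0.2,"tz": 0,"rx": 0,"ry": 0,"rz": 0},
])

```text
time: 5.5
tool_pos: [562.6, 178.0, 116.4]
ee_rot: [0.001, -0.042, 0.999, 0.0]
wrist_force: [0.5, 0.1, -2.7]
finger_gap: 48.9
grasp_force: 63.2
```

Run:
```python
from h import *
st=robot.get_state()
for k in("tool_pos","wrist_force","ft_torque"):print(k,st[k])
```

```text
tool_pos [562.59932006 178.01356131 116.37290735]
wrist_force [ 0.49008628  0.12590487 -2.72296033]
ft_torque [-0.0678675   0.0518854  -0.00283977]
```

Force dropped and the bin moved forward: it slipped over the head. I'll continue to the face.

Call:
play_rows([
  {"claw": 0,"tx": -0.2,"ty": 0,"tz": 0,"rx": 0,"ry": 0,"rz": 0},
  {"claw": 0,"tx": -0.4,"ty": 0,"tz": 0,"rx": 0,"ry": 0,"rz": 0},
  {"claw": 0,"tx": -0.4,"ty": 0,"tz": 0,"rx": 0,"ry": 0,"rz": 0},
])

```text
time: 5.8
tool_pos: [566.2, 178.4, 116.2]
ee_rot: [0.001, -0.042, 0.999, 0.0]
wrist_force: [0.1, -0.3, -3.2]
finger_gap: 48.3
grasp_force: 63.2
```

Call:
play_rows([
  {"claw": 0,"tx": -0.15,"ty": 0,"tz": 0,"rx": 0,"ry": 0,"rz": 0},
  {"claw": 0,"tx": -0.3,"ty": 0,"tz": 0,"rx": 0,"ry": 0,"rz": 0},
  {"claw": 0,"tx": -0.3,"ty": 0,"tz": 0,"rx": 0,"ry": 0,"rz": 0},
])

```text
time: 6.1
tool_pos: [568.5, 178.5, 115.9]
ee_rot: [-0.0, -0.042, 0.999, -0.0]
wrist_force: [0.2, 0.8, -2.7]
finger_gap: 48.5
grasp_force: 63.2
```

Call:
play_rows([
  {"claw": 0,"tx": -0.1,"ty": 0,"tz": 0,"rx": 0,"ry": 0,"rz": 0},
  {"claw": 0,"tx": -0.2,"ty": 0,"tz": 0,"rx": 0,"ry": 0,"rz": 0},
  {"claw": 0,"tx": -0.2,"ty": 0,"tz": 0,"rx": 0,"ry": 0,"rz": 0},
])

```text
time: 6.4
tool_pos: [568.9, 178.5, 115.6]
ee_rot: [-0.002, -0.042, 0.999, -0.0]
wrist_force: [-5.4, -0.0, -1.6]
finger_gap: 48.6
grasp_force: 63.5
```

Call:
play_rows([
  {"claw": 0,"tx": -0.1,"ty": 0,"tz": 0,"rx": 0,"ry": 0,"rz": 0},
  {"claw": 0,"tx": -0.1,"ty": 0,"tz": 0,"rx": 0,"ry": 0,"rz": 0},
])

```text
time: 6.6
tool_pos: [568.9, 178.5, 115.4]
ee_rot: [-0.003, -0.042, 0.999, -0.0]
wrist_force: [-6.6, -0.2, 0.2]
finger_gap: 48.7
grasp_force: 63.6
```

Call:
play_rows([
  {"claw": 0,"tx": 0.24,"ty": 0,"tz": 0,"rx": 0,"ry": 0,"rz": 0},
  {"claw": 0,"tx": 0.24,"ty": 0,"tz": 0.3,"rx": 0,"ry": 0,"rz": 0},
  {"claw": 0,"tx": 0.24,"ty": 0,"tz": 0.6,"rx": 0,"ry": 0,"rz": 0},
  {"claw": 0,"tx": 0.24,"ty": 0,"tz": 0.6,"rx": 0,"ry": 0,"rz": 0},
])

```text
time: 7.0
tool_pos: [568.7, 178.6, 109.4]
ee_rot: [-0.0, -0.042, 0.999, 0.0]
wrist_force: [-3.3, -0.6, -3.4]
finger_gap: 48.6
grasp_force: 63.1
```

Call:
play_rows([
  {"claw": 0,"tx": 0,"ty": 0,"tz": 0.2,"rx": 0,"ry": 0,"rz": 0},
  {"claw": 0,"tx": 0,"ty": 0,"tz": 0.4,"rx": 0,"ry": 0,"rz": 0},
  {"claw": 0,"tx": 0,"ty": 0,"tz": 0.4,"rx": 0,"ry": 0,"rz": 0},
])

```text
time: 7.3
tool_pos: [568.8, 178.5, 105.6]
ee_rot: [-0.0, -0.042, 0.999, 0.0]
wrist_force: [-3.6, -0.2, -3.9]
finger_gap: 48.5
grasp_force: 63.2
```

Free so far; slide on to about 20 mm.

Call:
play_rows([
  {"claw": 0,"tx": 0.05,"ty": 0,"tz": 0.25,"rx": 0,"ry": 0,"rz": 0},
  {"claw": 0,"tx": 0.05,"ty": 0,"tz": 0.5,"rx": 0,"ry": 0,"rz": 0},
  {"claw": 0,"tx": 0.05,"ty": 0,"tz": 0.5,"rx": 0,"ry": 0,"rz": 0},
])

```text
time: 7.6
tool_pos: [568.7, 178.5, 100.6]
ee_rot: [0.0, -0.042, 0.999, -0.0]
wrist_force: [-2.8, 0.3, -3.4]
finger_gap: 48.7
grasp_force: 63.1
```

Call:
play_rows([
  {"claw": 0,"tx": 0,"ty": 0,"tz": 0.2,"rx": 0,"ry": 0,"rz": 0},
  {"claw": 0,"tx": 0,"ty": 0,"tz": 0.4,"rx": 0,"ry": 0,"rz": 0},
  {"claw": 0,"tx": 0,"ty": 0,"tz": 0.4,"rx": 0,"ry": 0,"rz": 0},
])

```text
time: 7.9
tool_pos: [568.7, 178.5, 96.7]
ee_rot: [0.0, -0.042, 0.999, -0.0]
wrist_force: [-2.3, 0.0, -2.8]
finger_gap: 48.6
grasp_force: 63.1
```

Call:
play_rows([
  {"claw": 0,"tx": 0,"ty": 0,"tz": 0.1,"rx": 0,"ry": 0,"rz": 0},
  {"claw": 0,"tx": 0,"ty": 0,"tz": 0.2,"rx": 0,"ry": 0,"rz": 0},
  {"claw": 0,"tx": 0,"ty": 0,"tz": 0.2,"rx": 0,"ry": 0,"rz": 0},
])

```text
time: 8.2
tool_pos: [568.8, 178.5, 95.7]
ee_rot: [0.0, -0.042, 0.999, -0.0]
wrist_force: [-4.4, -0.7, 3.1]
finger_gap: 48.8
grasp_force: 63.8
```

Call:
play_rows([
  {"claw": 0,"tx": 0,"ty": 0,"tz": 0.1,"rx": 0,"ry": 0,"rz": 0},
  {"claw": 0,"tx": 0,"ty": 0,"tz": 0.1,"rx": 0,"ry": 0,"rz": 0},
])

```text
time: 8.4
tool_pos: [568.8, 178.5, 95.5]
ee_rot: [0.0, -0.042, 0.999, -0.0]
wrist_force: [-6.3, -1.6, 7.4]
finger_gap: 48.8
grasp_force: 64.4
```

Call:
play_rows([
  {"claw": 0,"tx": 0.05,"ty": 0,"tz": -0.1,"rx": 0,"ry": 0,"rz": 0},
  {"claw": 0.7,"tx": 0.05,"ty": 0,"tz": -0.1,"rx": 0,"ry": 0,"rz": 0},
  {"claw": 0.85,"tx": 0.05,"ty": 0,"tz": -0.1,"rx": 0,"ry": 0,"rz": 0},
  {"claw": 0.85,"tx": 0.05,"ty": 0,"tz": -0.1,"rx": 0,"ry": 0,"rz": 0},
  {"claw": 0.85,"tx": 0.05,"ty": 0,"tz": -0.1,"rx": 0,"ry": 0,"rz": 0},
])

```text
time: 8.9
tool_pos: [568.7, 178.5, 95.2]
ee_rot: [0.001, -0.042, 0.999, 0.0]
wrist_force: [0.3, 0.6, 0.3]
finger_gap: 72.7
grasp_force: 0.0
```

Run:
```python
from h import *
s,e=optics.snapshot("side"); st=robot.get_state(); print(st["tool_pos"],st["wrist_force"],st["finger_gap"])
S=cloud("side",e)[160:270,240:330].reshape(-1,3)
n=np.array([.9966,.083]); t=np.array([-.083,.9966]); o=np.array([622,185]);X=(S[:,:2]-o)@n; Y=(S[:,:2]-o)@t; Z=S[:,2]
for nm,m in(("board",(X>2)&(X<25)&(Z>138)),("plate",(X<-0)&(X>-8)&(abs(Y)<52)&(Z>104))):print(nm,m.sum(),np.percentile(Z[m],[50,90,98]).round(1))
cv2.imwrite("pics/m3.png",cv2.resize(s[150:280,225:345],None,fx=5,fy=4.6,interpolation=cv2.INTER_CUBIC))
```

```text
[568.48953672 178.49849383  95.06888513] [-0.29856753 -0.03588298  0.22308328] 72.32250011341796
board 264 [143.2 144.3 144.8]
plate 106 [132.1 143.1 144.3]
```

View pics/m3.png

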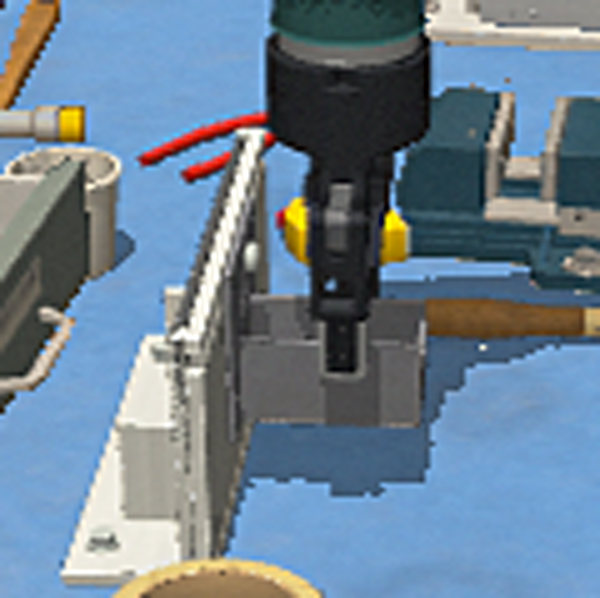

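The bin hangs upright with the stud head in front of the plate at (250,258), and the plate top is level with the board top at about 144 mm, which means it is home. Now I'll raise the gripper clear.

Call:
play_rows([
  {"claw": 0.85,"tx": 0,"ty": 0,"tz": -1,"rx": 0,"ry": 0,"rz": 0},
  {"claw": 0.85,"tx": 0,"ty": 0,"tz": -3,"rx": 0,"ry": 0,"rz": 0},
  {"claw": 0.85,"tx": 0,"ty": 0,"tz": -6,"rx": 0,"ry": 0,"rz": 0},
  {"claw": 0.85,"tx": 2,"ty": 0,"tz": -10,"rx": 0,"ry": 0,"rz": 0},
  {"claw": 0.85,"tx": 6,"ty": 0,"tz": -13,"rx": 0,"ry": 0,"rz": 0},
  {"claw": 0.85,"tx": 10,"ty": 0,"tz": -15,"rx": 0,"ry": 0,"rz": 0},
  {"claw": 0.85,"tx": 10,"ty": 0,"tz": -15,"rx": 0,"ry": 0,"rz": 0},
  {"claw": 0.85,"tx": 10,"ty": 0,"tz": -15,"rx": 0,"ry": 0,"rz": 0},
])

```text
time: 9.75
tool_pos: [468.6, 170.3, 246.6]
ee_rot: [0.002, -0.042, 0.999, 0.0]
wrist_force: [-0.4, -0.2, 0.1]
finger_gap: 72.3
grasp_force: 0.0
```

Run:
```python
from h import *
s,e=optics.snapshot("side"); st=robot.get_state(); print(st["tool_pos"],st["wrist_force"])
cv2.imwrite("pics/m4.png",cv2.resize(s[150:300,225:415],None,fx=4,fy=4,interpolation=cv2.INTER_CUBIC))
```

```text
[468.91808416 170.25000117 245.65543634] [ 0.8101637  -0.2828429   0.77651664]
```

View pics/m4.png

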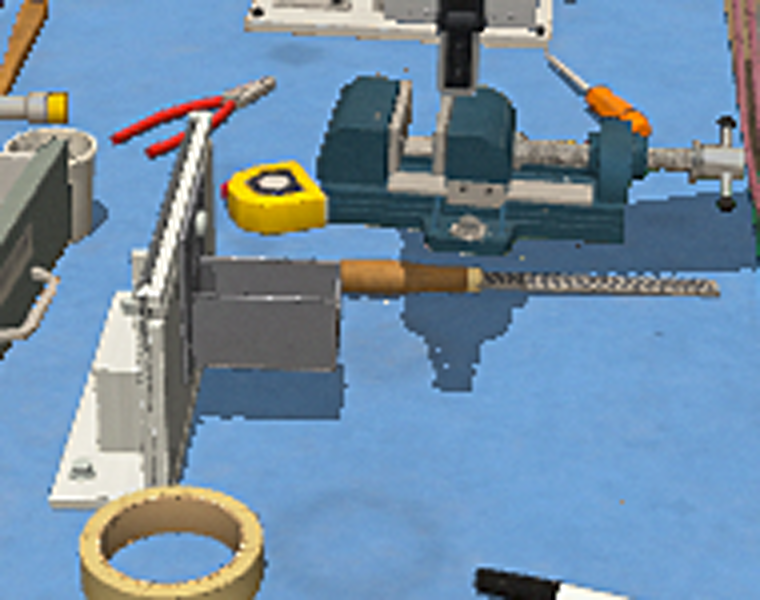

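The bin hangs upright on the stud, with the head visible at (203,222). The gripper is clear and the bystanders are undisturbed.

```bash
python3 -c "
from cell import order
print(order.finish_job())"
```

```text
the job is handed in; nothing more can be done
None
```

The bin hangs upright with the stud at the end of the slot, the gripper is clear, the other things look undisturbed, and the job was handed in at about 10 s; the highest board force I read was about 10 N.

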